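Back up the heel and lock the heel stop

TASK

Of the two shoe jigs on the bench, work on the one that has a shoe pinned to it: slide its yellow heel stop along the rails until it is snug against the back of the heel, and then flip its red cam lever over all the way down to lock the stop there. Leave the empty jig alone.

Things in the scene. Friction and masses are not known exactly. Their poses are not given: they have to be found in the camera images.
- heel (a point): Rearmost point of the heel of the black low-heeled shoe (245 mm long, on a blue last up to 140 mm above the table) pinned immovably to one of two alike jigs. 70 mm above the table, on the shoe's centre line. Axes parallel to those of heel_stop: x points from the heel to the stop, z up.
- heel_stop: Yellow heel stop behind that shoe, 90 (x) x 108 (y) mm, 96 high over the table. Origin: under its middle, 12 mm above the table, on the jig's bed. x runs along the rails, away from the shoe; z up. Black pad at x = -45 mm meets the heel (starts 30 to 120 mm off). Slides at about 3 N with the lever up, stays where left, stops at the heel; with the lever down the cam holds it (over 10 N).
- push_face (a point): Middle of the outer face of the heel stop's upright push plate (60 wide, 12 thick, top at 90 mm above the table), at x = +45 mm of the heel stop, 70 mm above the table; axes as the heel stop's. Push here towards the shoe. Behind it there are only the bed (12 mm high) and two rails up to 26 mm above the table.
- cam_lever (a joint): Lever angle, rad. Pivot along the heel stop's x, at x = y = 0, 58 mm above its origin. 0: leaning 0.3 rad to the stop's -y; 0.3: upright; grows as it swings over to +y; 1.7: end stop, locked, lying to +y, 0.17 above level. Starts at 0 to 0.35. Stays where left; about 1 N moves it at the handle, up to 15 N over the last 0.6 rad, where the cam bites.
- cam_lever_tip (a point): Centre of the round end of that lever's red handle, 72 mm from the pivot on the lever's middle line. The lever is a round bar, 12 mm thick up to 45 mm from the pivot, from there on a handle 18 mm thick, ending 81 mm from the pivot. Push the handle sideways over the top, then down beside the stop.
- spare_lever_tip (a point): The same point of the same kind of lever on the other jig, the empty one, which stands to the left or right of the first and is to be left alone.

How it is judged (in metres and radians):
On the way, in this order (a step that is already met when the one before it is completed fails the run):
1. the heel stop is against the heel (within 10 mm) while its lever is still up (x of heel in the frame of heel_stop above -0.055 m and value of joint cam_lever below 0.9 rad), for 0.1 s.
2. the cam lever is down, with the stop against the heel (x of heel in the frame of heel_stop above -0.055 m and value of joint cam_lever above 1.52 rad), for 0.2 s.
At the end, for the whole second after the job is handed in: The heel stop of the jig with the shoe rests within 10 mm of the heel, its cam lever is down within 0.18 rad (10 degrees) of its end stop, and the empty jig's lever tip is within 15 mm of where it was (all of step 2 and linear speed of heel_stop below 0.01 m/s and distance of spare_lever_tip from where it was at the start of the episode below 0.015 m); the robot touches nothing.
It fails at once if the empty jig's heel stop or lever is moved by more than 15 mm (distance of spare_lever_tip from where it was at the start of the episode above 0.015 m).
It also fails if it takes over 43 s, if anything falls off the work surface, if the arm or the gripper's body presses on something with over 40 N, if the wrist force passes 120 N, or if a joint passes its speed limit or range.

ROBOT

A 7-joint arm with a two-finger parallel gripper is mounted at the origin on the work surface. World frame = base frame: x ahead of the robot, y to its left, z up, the work surface at z = 0. Lengths are in mm, angles in rad, forces in N, time in s.
With the tool pointing down it reaches from about 425 to 950 mm from the base axis. Payload 4.7 kg.
Tool frame: the origin (TCP) lies midway between the tips of the shut fingers; the grasp point (between the pads) lies env.pinch_z behind it (env.pinch_z is the distance from the TCP to the grasp point, in mm); y points along the fingers, x is the direction in which the jaws open and shut, and the axes are right-handed (so a half turn about y gives the same grasp; the last joint's range is limited). The gripper opens to 85 mm and grips with 20 to 120 N. Pads are 22 mm wide; open, the fingers measure 114 mm over their backs; the gripper's body (76 mm by 85 mm) begins 54 mm behind the grasp point. The pads swing forward as they close: fully open they stand 13 mm farther back than shut.
Start: joints at [1.113, 0.469, -0.049, 1.532, 0.024, 1.141, -0.082], TCP at [280.698, -613.887, 231.335] pointing down, gripper open.
Joint ranges: [-2.59, 2.59], [-0.33, 1.99], [-1.39, 1.29], [0.1, 2.45], [-1.04, 4.18], [0.21, 1.99], [-2.66, 2.66]. Speed limits (rad/s): [2.57, 2.57, 3.14, 3.14, 3.14, 3.14, 3.14].

INTERFACE

Orientations are given as a unit quaternion [x, y, z, w].
In Python, from station import env gives the robot as it stands.
- The arm moves only by the tool play_rows, never from a script. Its argument "rows" is a list that holds one entry, the list of rows, each a list of 7 numbers: the closure in counts, from 0 (fully open) to 255 (shut), then the shift along the world's x, y, z in cm, then the turn, a rotation vector about the world's x, y, z in degrees. In form: [[[fingers, tx, ty, tz, ax, ay, az], ...]]. A call has 1 to 8 rows; each row shifts and turns the pose as measured when the row begins; what a row does not reach is not made up. A row lasts 1/10 s, in which the tool goes at most 50 mm and 8.59 degrees, less where a joint would pass 70% of its speed; a pose out of reach is approached as far as the arm can. A call is refused whole if a number of a shift passes 5 or a number of a turn 8.59, either way. A call with a gripper value outside its range is refused whole. The fingers move at their own pace and stop on an object; "force" is the grip in N (left out, the last holds). Time passes only in rows, so rows that do not move let the fingers close. It gives the time, the measured TCP pose, the force and the opening at its end, in the units of the state.
- env.get_state(): the state, without advancing time (a new reading comes with each control period).
- env.read_camera(name): name is "side" or "top"; returns (picture, depth): 384x512x3 uint8, blue, green, red; 384x512 float32, mm along the optical axis (not along the pixel's ray), 0 where there is no reading.
- env.camera_info(name): a dict with "fx", "fy", "cx", "cy" (pixels), "extrinsics" (4x4, takes a point from camera to world coordinates). Camera axes: x right, y up, looking along -z (the intrinsics and any distortion apply to the point x, -y, -z); pixel columns grow to the right and rows downward; lengths in mm; the calibration is good to about 2 mm. A picture is of the moment at which its call begins. camera_info takes no time and is no camera call.
- env.hand_in(): hands the job in, once; it reports no verdict.
The state is a dict: "time": time; "joints": joint angles; "joint_vel": joint speeds; "effort": joint torques, N m; "tcp_pos": TCP position; "eef_rot": TCP orientation; "contact_force": force on the tool from outside, world axes, zero at the start; "wrist_torque": the same for the moment, N m; "grip_width": finger opening in mm.
Only numpy, scipy, OpenCV 4.12 (cv2) and the standard library are available. Lean on these libraries where they do the work, as an engineer would, in place of code of your own. Each camera call takes 0.05 s, during which the arm holds its last target.

## Working session

There is one attempt and no reset: what is moved stays moved. The work goes in short steps, Python scripts to look and compute and a tool call to move; the robot and the scene stay as the last step left them, time stands still between calls to the robot, and variables do not carry over. Pictures are saved under pics/ and viewed, and the job is handed in when it is done.

Besides the shell and the picture viewer there is one more tool, called after "Emit:" in YAML: its name, and indented under it one key for each argument. play_rows: Moves the arm, as the interface text tells. Its arguments: {"type":"object","properties":{"rows":{"type":"array","items":{"type":"array","items":{"type":"array","items":{"type":"number"}}}},"force":{"type":"number"}},"required":["rows"]}

```bash
ls; mkdir -p pics
cat > h.py <<'E'
import numpy as np, cv2, pickle
from station import env
def snap(tag):
    for n in ("top","side"):
        p,d=env.read_camera(n); cv2.imwrite(f"pics/{tag}_{n}.png",p); np.save(f"pics/{tag}_{n}.npy",d)
        pickle.dump(env.camera_info(n),open(f"pics/{n}.pkl","wb"))
def world(n,d):
    i=pickle.load(open(f"pics/{n}.pkl","rb")); v,u=np.mgrid[0:d.shape[0],0:d.shape[1]]
    K=np.array([[i["fx"],0,i["cx"]],[0,i["fy"],i["cy"]],[0,0,1]])
    dist=np.array(i.get("dist",i.get("distortion",[0,0,0,0,0])),float)
    un=cv2.undistortPoints(np.stack([u,v],-1).reshape(-1,1,2).astype(float),K,dist).reshape(*d.shape,2)
    P=np.stack([un[...,0]*d,-un[...,1]*d,-d,np.ones_like(d)],-1)
    W=P@np.array(i["extrinsics"]).T
    W=W[...,:3]; W[d==0]=np.nan
    return W
E
python3 - <<'E'
from h import *
snap("a"); s=env.get_state(); print(s); print(env.pinch_z)
for n in("top","side"): print(env.camera_info(n))
E
```

```text
pics
{'time': 0.1, 'joints': array([ 1.11311971,  0.46938886, -0.0485714 ,  1.53360272,  0.0241192 ,
        1.14098063, -0.08235546]), 'joint_vel': array([ 0.00074205, -0.00114479,  0.00060508, -0.00315243, -0.00093232,
       -0.00125306, -0.00083918]), 'effort': array([ 5.06841516e-04, -5.11515391e+01, -4.72031767e-02, -2.38391572e+01,
        1.07411880e-02,  4.38136354e-03, -1.04114903e-05]), 'tcp_pos': array([ 280.41003713, -613.41375569,  230.33539854]), 'eef_rot': array([-0.59460527,  0.38273998, -0.38163974,  0.59523591]), 'contact_force': array([0.30958561, 0.00899311, 0.40299881]), 'wrist_torque': array([-0.06415141,  0.00450109, -0.02148737]), 'grip_width': 85.2884034930097}
18.700000000000003
{'fx': 411.5908294568946, 'fy': 411.5908294568946, 'cx': 256.82113734197065, 'cy': 189.21650972219336, 'extrinsics': array([[ 2.85053483e-02,  9.98219580e-01, -5.23938398e-02,
         5.19833021e+02],
       [-9.99399465e-01,  2.94937175e-02,  1.81887133e-02,
        -1.21437514e+01],
       [ 1.97016189e-02,  5.18438999e-02,  9.98460844e-01,
         9.16556342e+02],
       [ 0.00000000e+00,  0.00000000e+00,  0.00000000e+00,
         1.00000000e+00]])}
{'fx': 390.85862760466125, 'fy': 390.85862760466125, 'cx': 251.77942145184514, 'cy': 187.82609597070703, 'extrinsics': array([[ 9.48645810e-01,  2.27784116e-01, -2.19512014e-01,
         3.73137241e+02],
       [-3.15870261e-01,  7.19877563e-01, -6.18063324e-01,
        -5.47932372e+02],
       [ 1.72367664e-02,  6.55660499e-01,  7.54859062e-01,
         7.69427430e+02],
       [ 0.00000000e+00,  0.00000000e+00,  0.00000000e+00,
         1.00000000e+00]])}
```

View pics/a_top.png

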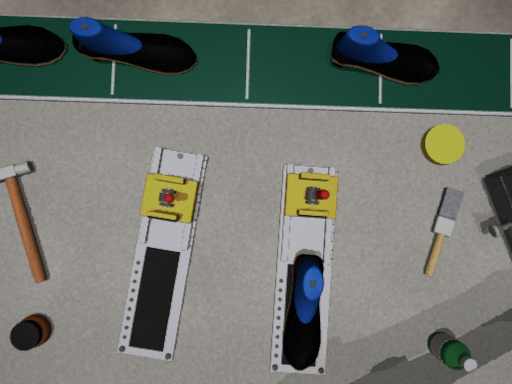

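View pics/a_side.png

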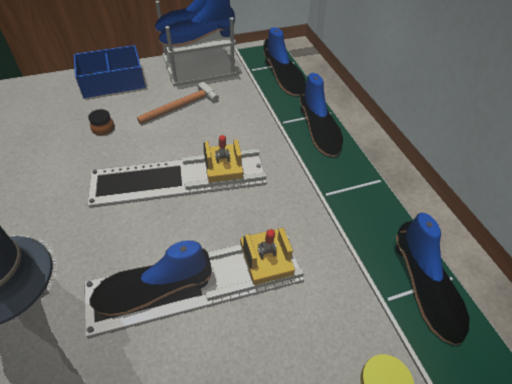

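Run:
```python
from h import *
im=cv2.imread("pics/a_top.png"); c=im[150:270,250:370]; cv2.imwrite("pics/a_crop.png",cv2.resize(c,None,fx=5,fy=5,interpolation=cv2.INTER_CUBIC))
im=cv2.imread("pics/a_side.png"); c=im[210:300,140:310]; cv2.imwrite("pics/a_crop2.png",cv2.resize(c,None,fx=4.5,fy=4.5,interpolation=cv2.INTER_CUBIC))
```

```text
(no output)
```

View pics/a_crop.png

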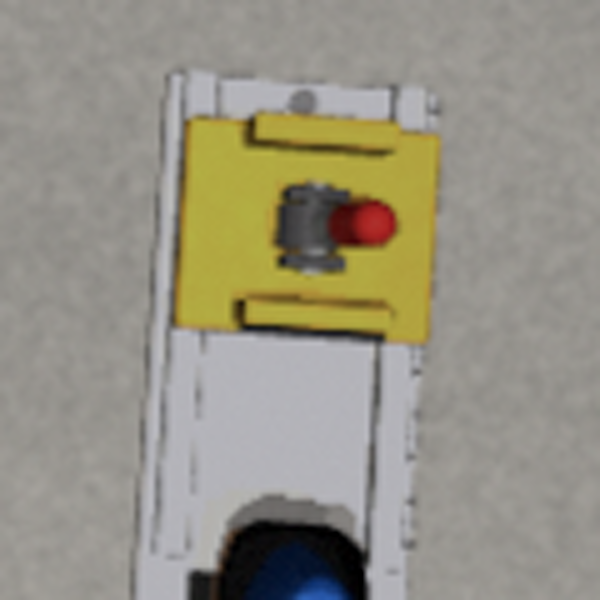

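View pics/a_crop2.png

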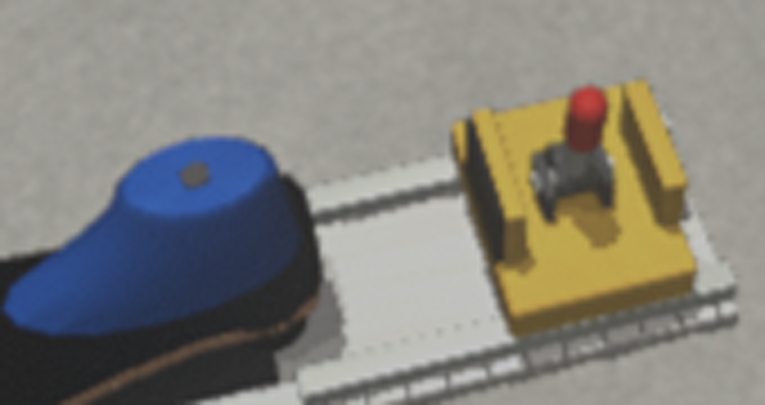

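```bash
cat >> h.py <<'E'
def analyse(tag,xr=(400,850),yr=(-260,0)):
    out={}
    for n in ("top","side"):
        im=cv2.imread(f"pics/{tag}_{n}.png"); W=world(n,np.load(f"pics/{tag}_{n}.npy"))
        hsv=cv2.cvtColor(im,cv2.COLOR_BGR2HSV); h,s,v=[hsv[...,k].astype(int) for k in range(3)]
        box=(W[...,0]>xr[0])&(W[...,0]<xr[1])&(W[...,1]>yr[0])&(W[...,1]<yr[1])&(W[...,2]>8)
        out[n]=dict(y=W[box&(h>18)&(h<36)&(s>120)],r=W[box&((h<8)|(h>172))&(s>150)&(v>60)],k=W[box&(v<50)],W=W,im=im)
    return out
E
python3 - <<'E'
from h import *
np.set_printoptions(precision=1,suppress=True)
o=analyse("a")
for n in o:
    y=o[n]["y"]; print(n,"yellow",len(y),np.percentile(y,[1,50,99],axis=0))
    for lo,hi in((25,60),(60,86),(86,105)):
        q=y[(y[:,2]>lo)&(y[:,2]<hi)]; 
        if len(q)>5: print(lo,hi,len(q),"med z",np.median(q[:,2]),cv2.minAreaRect(q[:,:2].astype(np.float32)))
    r=o[n]["r"]; print("red",len(r)); print(np.percentile(r,[2,50,98],axis=0)); print(r[np.argsort(-r[:,2])[:6]])
    W=o[n]["W"]; b=(W[...,0]>400)&(W[...,0]<640)&(W[...,1]>-180)&(W[...,1]<-60)&(W[...,2]>50)&(W[...,2]<150)
    q=W[b]; print("shoe hi x", q[np.argsort(-q[:,0])[:8]])
E
```

```text
top yellow 1851 [[ 513.2 -195.    50.4]
 [ 555.7 -134.2   54.6]
 [ 599.1  -89.4   97.7]]
25 60 1454 med z 54.09118241063658 ((638.6597290039062, -156.67388916015625), (116.73158264160156, 433.56402587890625), 80.36345672607422)
60 86 64 med z 73.1238249896536 ((502.9737548828125, -139.24505615234375), (58.28531265258789, 188.9434051513672), 88.03296661376953)
86 105 325 med z 92.274867795977 ((556.5659790039062, -141.66763305664062), (59.24765396118164, 85.6092758178711), 87.82840728759766)
red 96
[[ 547.4 -159.8  121.2]
 [ 554.8 -149.1  146.4]
 [ 562.6 -141.7  151.1]]
[[ 553.  -157.3  152. ]
 [ 558.5 -151.6  151.5]
 [ 554.8 -153.6  151.1]
 [ 554.7 -149.9  150.9]
 [ 554.9 -155.6  150.8]
 [ 556.5 -148.1  150.6]]
shoe hi x [[ 601.6  -95.    50.5]
 [ 601.4  -92.7   52.5]
 [ 599.8 -111.8   52.5]
 [ 599.8 -113.7   53.8]
 [ 599.7 -105.5   51.9]
 [ 599.6 -107.4   53.5]
 [ 599.6 -109.4   54.5]
 [ 599.6 -144.    89.2]]
side yellow 1543 [[ 508.5 -198.1   37. ]
 [ 553.1 -167.8   54.5]
 [ 595.7  -94.3   97.7]]
25 60 1190 med z 54.0606365192765 ((551.5647583007812, -145.31512451171875), (106.70643615722656, 87.89466094970703), 88.44474792480469)
60 86 83 med z 73.1724414172129 ((551.0208740234375, -146.51251220703125), (83.12226104736328, 59.270023345947266), 0.9730243682861328)
86 105 266 med z 91.39989118380038 ((553.2227172851562, -145.8010711669922), (57.29325866699219, 88.48074340820312), 89.02120208740234)
red 42
[[ 546.  -162.7  142.3]
 [ 551.7 -158.4  147.9]
 [ 558.7 -152.6  150.9]]
[[ 554.3 -154.4  151. ]
 [ 549.9 -155.3  150.9]
 [ 551.8 -155.7  150.6]
 [ 550.9 -152.6  150.1]
 [ 547.5 -156.3  150. ]
 [ 553.8 -155.8  149.8]]
shoe hi x [[ 598.4 -123.7   89.7]
 [ 598.  -118.7   90.4]
 [ 597.8 -142.1   89.8]
 [ 597.6 -125.9   89.4]
 [ 597.5 -137.9   87.6]
 [ 597.4 -149.    88.7]
 [ 597.4 -137.4   90.7]
 [ 597.2 -132.1   90.8]]
```

Run:
```python
from h import *
np.set_printoptions(precision=1,suppress=True)
o=analyse("a")
for n in o:
    W=o[n]["W"]; b=(W[...,0]>350)&(W[...,0]<500)&(W[...,1]>-190)&(W[...,1]<-80)
    for lo in (20,40,55,65,75,90):
        q=W[b&(W[...,2]>lo)&(W[...,2]<lo+12)]
        if len(q): print(n,lo,len(q),q[np.argsort(-q[:,0])[:4]].tolist())
    # white rails: edge direction at z 20-30
    b=(W[...,0]>450)&(W[...,0]<640)&(W[...,1]>-230)&(W[...,1]<-60)&(W[...,2]>8)&(W[...,2]<33)
    q=W[b]; print(len(q))
    for x0 in (460,480,490,500,610):
        r=q[abs(q[:,0]-x0)<4]
        if len(r): print(x0,np.percentile(r[:,1],[1,99]))
```

```text
top 20 531 [[499.9891589691798, -182.4011279759532, 25.57089960667986], [499.9681027970084, -179.89235539155547, 27.349962385539584], [499.9052899535105, -97.20681581643497, 31.215621018582624], [499.8616815813822, -99.81479687591865, 26.58494351964555]]
top 40 189 [[432.5061570363009, -132.57024984625403, 51.51802630663087], [432.48800015135225, -130.42265001023137, 51.887578300346036], [430.7007985968528, -147.47526219688118, 50.39612095982375], [430.6544620638188, -143.1786682362131, 51.023479512975655]]
top 55 58 [[433.01997034666, -123.24171205251122, 58.787523764526554], [432.96468674204436, -121.16343489253187, 58.78472458043018], [431.5480117373581, -152.69548314647648, 57.02344249891803], [429.90274455404017, -156.4131328294244, 59.97430652421485]]
top 65 37 [[427.320817557626, -160.53802572634268, 72.46563068302862], [425.3285785963284, -162.65804972949397, 72.29572783496064], [425.13335313529603, -135.3881408448241, 76.75399824588101], [424.6856393368377, -133.85740277755764, 73.25890362048881]]
top 75 53 [[425.5627108799621, -136.9258478246914, 80.0901152420347], [425.133
[... 1473 characters left out ...]
2.02678550877783], [431.09662800889936, -136.9840231526481, 71.51039230039737]]
side 75 141 [[431.6657520345163, -120.65702878186067, 80.37198232245134], [431.53944614068797, -119.64482777126614, 75.01352168513074], [431.4625700090549, -131.02472283940824, 85.12709356088658], [431.3488980920798, -129.99736622665546, 79.71930317218869]]
side 90 129 [[422.29564690683947, -138.81455883830307, 98.24350705824077], [422.0415103053371, -138.6029896964771, 94.26225507125878], [421.5837106031688, -140.08707505582294, 93.06389615870489], [419.1272505173336, -144.54659118676034, 101.44924727332682]]
1954
460 [-198.7  -87.4]
480 [-200.2  -88.6]
490 [-200.1  -88.9]
500 [-200.3  -91.3]
610 [-206.2 -150.8]
```

Emit:
play_rows:
  rows:
    - [[255, 3, 3.9, 0, 0, 0, -6.7], [255, 3, 3.9, 0, 0, 0, -6.7], [255, 3, 3.9, 0, 0, 0, -6.7], [255, 3, 3.9, 0, 0, 0, -6.7], [255, 3, 3.9, 0, 0, 0, 0], [255, 3, 3.9, 0, 0, 0, 0], [255, 3, 3.9, 0, 0, 0, 0], [255, 3, 3.9, 0, 0, 0, 0]]
  force: 60

```text
time: 0.9
tcp_pos: [513.6, -299.3, 226.0]
eef_rot: [-0.481, 0.523, -0.516, 0.478]
contact_force: [0.1, 0.1, -0.4]
grip_width: -0.2
```

Emit:
play_rows:
  rows:
    - [[255, 3.2, 3.8, 0, 0, 4, 2], [255, 3.2, 3.8, 0, 0, 4, 0], [255, 3.2, 3.8, 0, 0, 4, 0], [255, 3.2, 3.8, 0, 0, 0, 0]]

```text
time: 1.3
tcp_pos: [640.7, -144.1, 225.4]
eef_rot: [-0.544, 0.564, -0.452, 0.426]
contact_force: [1.0, -0.4, -0.8]
grip_width: -0.3
```

Emit:
play_rows:
  rows:
    - [[255, 0, 0, -4.5, 0, 0, 0], [255, 0, 0, -4.5, 0, 0, 0], [255, 0, 0, -4.5, 0, 0, 0], [255, 0, 0, -3, 0, 0, 0], [255, -1, 0, 0, 0, 0, 0]]

```text
time: 1.8
tcp_pos: [642.5, -129.5, 54.9]
eef_rot: [-0.543, 0.556, -0.451, 0.438]
contact_force: [7.2, 0.4, 7.9]
grip_width: 0.1
```

Run:
```python
from h import *
from scipy.spatial.transform import Rotation as R
snap("b"); s=env.get_state(); print(s["tcp_pos"],s["contact_force"]); print(R.from_quat(s["eef_rot"]).as_matrix().round(3))
im=cv2.imread("pics/b_side.png"); c=im[150:330,90:340]; cv2.imwrite("pics/b_crop2.png",cv2.resize(c,None,fx=3.2,fy=3.2,interpolation=cv2.INTER_CUBIC))
```

```text
[ 639.27358692 -129.96479256   56.71643266] [-0.51581524  0.3485611   0.38197722]
[[-0.027 -0.215  0.976]
 [-1.     0.003 -0.027]
 [ 0.003 -0.977 -0.215]]
```

View pics/b_crop2.png

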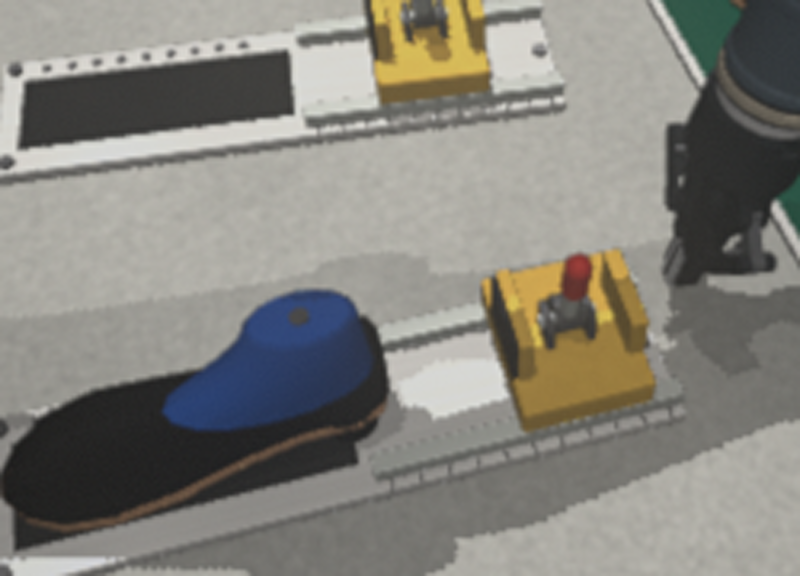

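Emit:
play_rows:
  rows:
    - [[255, -0.8, -1.5, 0.2, 0, 0, 0], [255, -1.0, 0, 0, 0, 0, 0], [255, -1.0, 0, 0, 0, 0, 0], [255, -1.0, 0, 0, 0, 0, 0]]

```text
time: 2.3
tcp_pos: [599.5, -146.6, 58.5]
eef_rot: [-0.544, 0.558, -0.45, 0.436]
contact_force: [3.1, 0.3, -1.7]
grip_width: -0.3
```

Emit:
play_rows:
  rows:
    - [[255, -1.2, 0.1, 0, 0, 0, 0], [255, -1.2, 0, 0, 0, 0, 0], [255, -1.2, 0.1, 0, 0, 0, 0], [255, -1.0, 0, 0, 0, 0, 0]]

```text
time: 2.7
tcp_pos: [553.2, -144.6, 59.4]
eef_rot: [-0.541, 0.555, -0.454, 0.439]
contact_force: [3.3, 1.0, -2.0]
grip_width: 0.2
```

Run:
```python
from h import *
snap("c"); s=env.get_state(); print(s["tcp_pos"],s["contact_force"])
im=cv2.imread("pics/c_side.png"); c=im[150:330,90:340]; cv2.imwrite("pics/c_crop2.png",cv2.resize(c,None,fx=3.2,fy=3.2,interpolation=cv2.INTER_CUBIC))
```

```text
[ 551.33629143 -145.01041838   59.46915877] [-0.67062788  0.08849925 -0.79679992]
```

View pics/c_crop2.png

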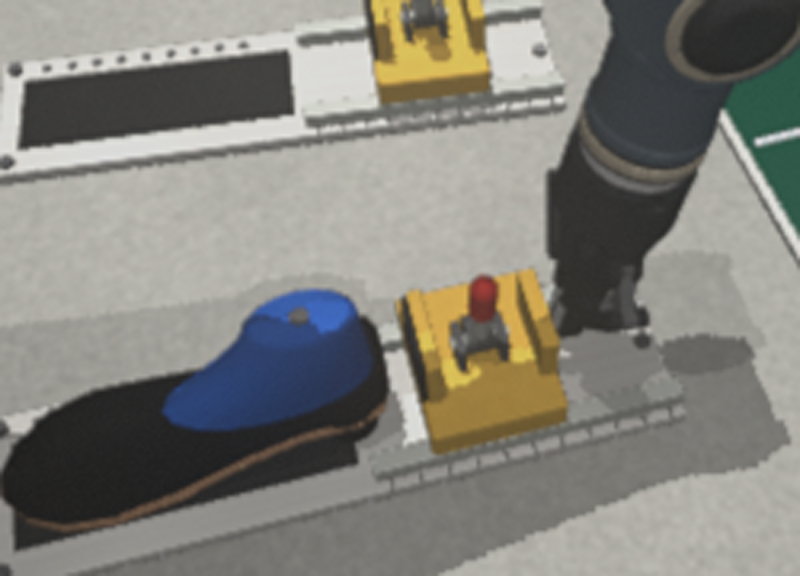

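Emit:
play_rows:
  rows:
    - [[255, -0.8, 0, 0, 0, 0, 0], [255, -0.7, 0, 0, 0, 0, 0], [255, -0.5, 0, 0, 0, 0, 0]]

```text
time: 3.1
tcp_pos: [532.6, -144.4, 59.8]
eef_rot: [-0.541, 0.555, -0.454, 0.44]
contact_force: [2.5, 0.3, -1.8]
grip_width: -0.0
```

Emit:
play_rows:
  rows:
    - [[255, -0.4, 0, 0, 0, 0, 0], [255, -0.4, 0, 0, 0, 0, 0]]

```text
time: 3.3
tcp_pos: [532.5, -144.3, 60.3]
eef_rot: [-0.537, 0.55, -0.459, 0.445]
contact_force: [9.9, -0.1, -7.5]
grip_width: -0.1
```

Emit:
play_rows:
  rows:
    - [[255, -0.6, 0, 0, 0, 0, 0], [255, -0.6, 0, 0, 0, 0, 0]]

```text
time: 3.5
tcp_pos: [532.6, -144.3, 60.8]
eef_rot: [-0.531, 0.542, -0.467, 0.453]
contact_force: [13.6, -0.2, -9.8]
grip_width: 0.2
```

Run:
```python
from h import *
snap("d"); s=env.get_state(); print(s["tcp_pos"],s["contact_force"])
im=cv2.imread("pics/d_side.png"); c=im[220:310,150:320]; cv2.imwrite("pics/d_crop2.png",cv2.resize(c,None,fx=4.5,fy=4.5,interpolation=cv2.INTER_CUBIC))
```

```text
[ 532.60234715 -144.37017163   61.00072315] [14.11212677  0.43795587 -9.00439038]
```

View pics/d_crop2.png

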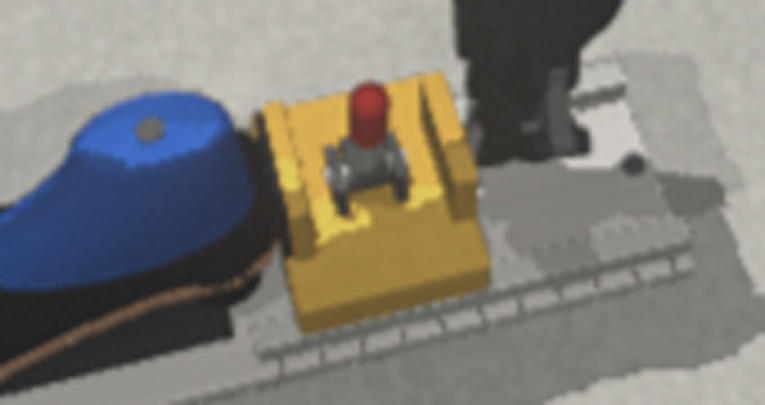

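Emit:
play_rows:
  rows:
    - [[255, 1, 0, 0, 0, 0, 0], [255, 2.5, 0, 0, 0, 0, 0], [255, 2, 0, 3, 0, -4, 0], [255, 0, 0, 4.5, 0, -4, 0], [255, 0, 0, 4.5, 0, 0, 0], [255, 0, 0, 4.5, 0, 0, 0]]

```text
time: 4.2
tcp_pos: [578.5, -144.2, 220.7]
eef_rot: [-0.504, 0.517, -0.495, 0.484]
contact_force: [0.6, 0.2, -0.5]
grip_width: 0.2
```

Run:
```python
from h import *
from scipy.spatial.transform import Rotation as R
np.set_printoptions(precision=1,suppress=True)
snap("e"); s=env.get_state(); print(s["tcp_pos"],s["contact_force"]); print(R.from_quat(s["eef_rot"]).as_matrix().round(3))
o=analyse("e")
for n in o:
    y=o[n]["y"]; y=y[y[:,0]<535]
    for lo,hi in((45,62),(86,105)):
        q=y[(y[:,2]>lo)&(y[:,2]<hi)]; 
        if len(q)>5: print(n,lo,hi,len(q),np.percentile(q,[1,50,99],axis=0).tolist())
    r=o[n]["r"]; print("red",len(r)); print(np.percentile(r,[2,50,98],axis=0)); print(r[np.argsort(-r[:,2])[:4]])
im=cv2.imread("pics/e_top.png"); c=im[150:290,240:400]; cv2.imwrite("pics/e_crop.png",cv2.resize(c,None,fx=4,fy=4,interpolation=cv2.INTER_CUBIC))
```

```text
[ 582.9 -145.   226.5] [ 0.8 -0.  -0.7]
[[-0. -0.  1.]
 [-1. -0. -0.]
 [ 0. -1. -0.]]
top 45 62 1473 [[436.04411910974375, -192.15317337440231, 50.821474238977], [480.1912406387772, -125.50617645255791, 54.22067012970274], [521.4561479898924, -85.59382646168513, 58.27877009244668]]
top 86 105 341 [[435.75130609007533, -169.744807477696, 86.43459373480232], [510.8063480776515, -138.2709022089285, 92.05917910672883], [522.3181648513569, -108.39920904679032, 98.24328960202115]]
red 98
[[ 470.9 -156.2  122.3]
 [ 478.4 -146.3  145.8]
 [ 485.5 -138.9  151.8]]
[[ 476.6 -147.6  152.1]
 [ 476.6 -149.5  151.8]
 [ 478.4 -147.6  151.8]
 [ 478.5 -153.3  151.1]]
side 45 62 1234 [[431.89915034494925, -194.9407911905756, 46.476769649922154], [473.9746489953273, -166.90327087271925, 54.23492248835157], [515.8212372999837, -90.72335206438889, 59.98685786381523]]
side 86 105 275 [[434.76691371344805, -170.85748055354648, 86.69951145736003], [508.6089574422531, -144.40165357882205, 91.78909674690362], [519.9719386049261, -112.83908767376049, 98.34535505680952]]
red 37
[[ 468.9 -158.4  144. ]
 [ 475.1 -154.1  148.2]
 [ 482.3 -149.9  151. ]]
[[ 479.  -151.9  151.1]
 [ 477.3 -151.2  150.9]
 [ 471.3 -151.4  150.6]
 [ 475.6 -150.2  150.3]]
```

View pics/e_crop.png

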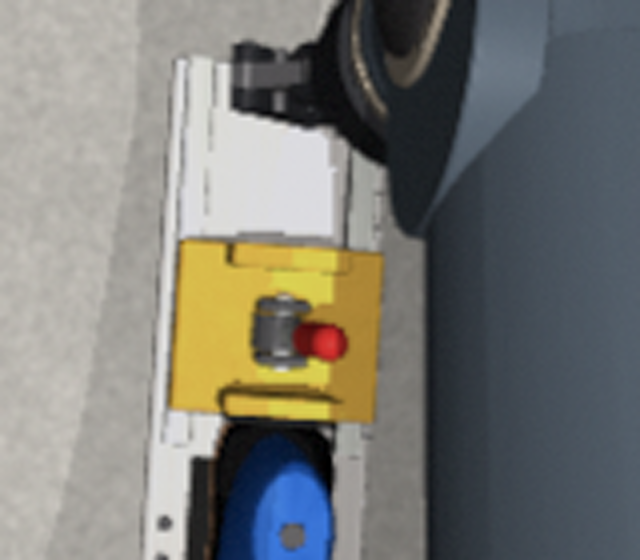

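View pics/e_side.png

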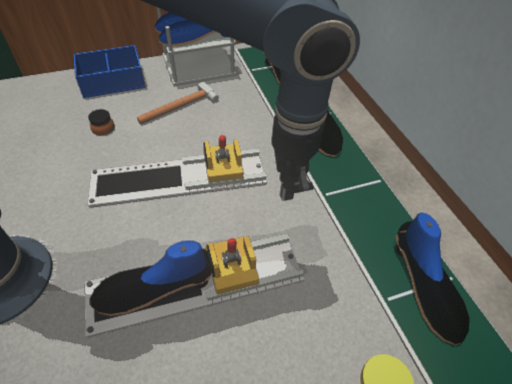

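Emit:
play_rows:
  rows:
    - [[255, -3.5, -1.7, 0, 0, 0, 0], [255, -3.5, -1.7, 0, 0, 0, 0], [255, -3.5, -1.7, 0, 0, 0, 0], [255, 0, 0, -4, 0, 0, 0], [255, 0, 0, -4, 0, 0, 0], [255, 0, 0, -2, 0, 0, 0], [255, 0, 0, 0, 0, 0, 0]]

```text
time: 5.0
tcp_pos: [466.7, -198.2, 123.8]
eef_rot: [-0.503, 0.516, -0.497, 0.483]
contact_force: [0.2, -0.3, -0.9]
grip_width: 0.1
```

Run:
```python
from h import *
from scipy.spatial.transform import Rotation as R
snap("f"); s=env.get_state(); print(s["tcp_pos"],s["contact_force"]); print(R.from_quat(s["eef_rot"]).as_matrix().round(3))
im=cv2.imread("pics/f_side.png"); c=im[170:310,140:330]; cv2.imwrite("pics/f_crop2.png",cv2.resize(c,None,fx=4,fy=4,interpolation=cv2.INTER_CUBIC))
```

```text
[ 469.06621201 -198.75314429  126.3671199 ] [0.44562072 0.69689619 0.09002487]
[[-0.027 -0.034  0.999]
 [-1.    -0.002 -0.027]
 [ 0.003 -0.999 -0.034]]
```

View pics/f_crop2.png

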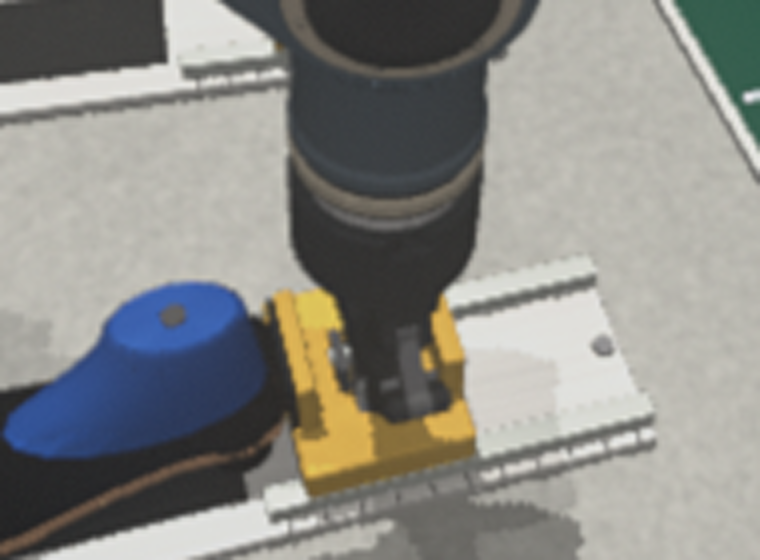

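Emit:
play_rows:
  rows:
    - [[255, 0.9, 0.6, -0.4, 0, 0, 0], [255, 0, 1.2, 0, 0, 0, 0], [255, 0, 1.2, 0, 0, 0, 0], [255, 0, 1.2, 0, 0, 0, 0], [255, 0, 0, 0, 0, 0, 0]]

```text
time: 5.6
tcp_pos: [482.4, -152.9, 126.6]
eef_rot: [-0.502, 0.511, -0.501, 0.486]
contact_force: [0.5, -0.1, -0.2]
grip_width: 0.2
```

```bash
cat > look.py <<'E'
import sys
from h import *
t=sys.argv[1]
snap(t); s=env.get_state(); print(s["time"],s["tcp_pos"].round(1),s["contact_force"].round(1))
a=cv2.imread(f"pics/{t}_side.png")[170:310,140:330]; b=cv2.imread(f"pics/{t}_top.png")[150:290,220:380]
cv2.imwrite(f"pics/{t}_c.png",cv2.resize(np.hstack([a,b]),None,fx=2.28,fy=2.28,interpolation=cv2.INTER_CUBIC))
E
python3 look.py g
```

```text
5.7 [ 482.2 -154.7  126.4] [-0.4  0.3 -0.3]
```

View pics/g_c.png

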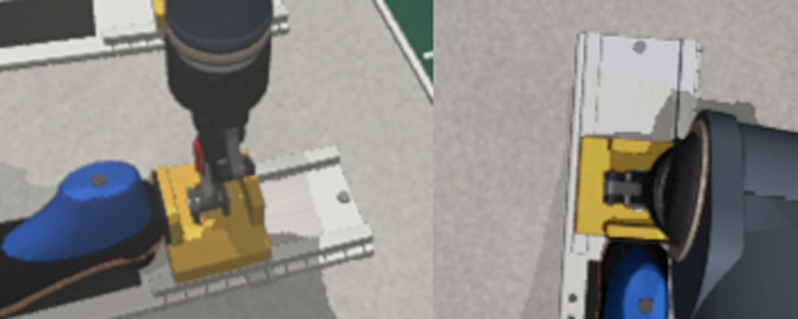

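Emit:
play_rows:
  rows:
    - [[255, -0.3, 1.2, -0.3, 0, 0, 0], [255, -0.2, 1.2, -0.3, 0, 0, 0], [255, 0, 0.8, 0, 0, 0, 0], [255, 0, 0, 0, 0, 0, 0]]

```text
time: 6.1
tcp_pos: [476.5, -121.3, 120.0]
eef_rot: [-0.501, 0.512, -0.502, 0.485]
contact_force: [0.5, -0.1, 0.7]
grip_width: 0.1
```

```bash
python3 look.py i
```

```text
6.2 [ 476.5 -122.3  120. ] [-0.7 -0.8 -0.8]
```

View pics/i_c.png

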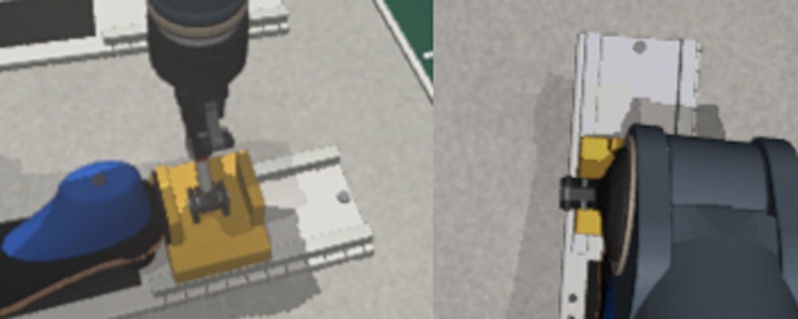

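Emit:
play_rows:
  rows:
    - [[255, 0, 1.0, -0.6, 0, 0, 0], [255, 0, 0.7, -0.8, 0, 0, 0], [255, 0, 0.4, -1.0, 0, 0, 0], [255, 0, 0.2, -1.0, 0, 0, 0]]

```text
time: 6.6
tcp_pos: [479.7, -97.5, 87.4]
eef_rot: [-0.498, 0.511, -0.505, 0.485]
contact_force: [-0.5, 2.8, 7.4]
grip_width: -0.1
```

```bash
python3 look.py j
```

```text
6.7 [479.6 -97.5  87.1] [-1.5  1.4  5.6]
```

View pics/j_c.png

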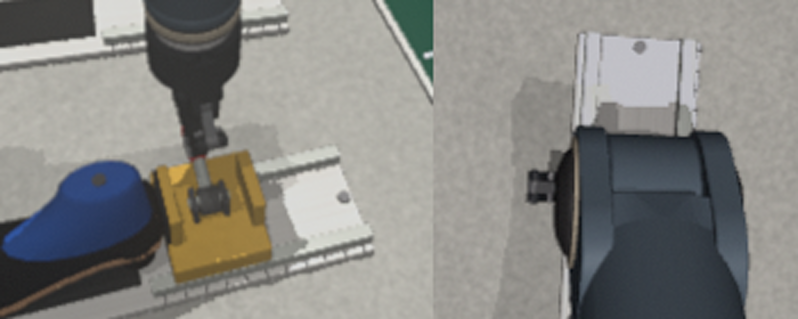

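Emit:
play_rows:
  rows:
    - [[255, -0.2, 0.3, -0.8, 0, 0, 0], [255, 0, 0, -0.8, 0, 0, 0], [255, 0, 0, -0.8, 0, 0, 0], [255, 0, 0, -0.8, 0, 0, 0]]

```text
time: 7.1
tcp_pos: [481.0, -96.4, 83.9]
eef_rot: [-0.501, 0.51, -0.508, 0.481]
contact_force: [-24.5, 2.3, 77.3]
grip_width: 0.1
```

Emit:
play_rows:
  rows:
    - [[255, 0, 0, 1, 0, 0, 0], [255, 0, -0.5, 3, 0, 0, 0], [255, 0, -1, 4, 0, 0, 0], [255, 2, -2.5, 3, 0, 0, 0], [255, 4, -2, 2, 0, 0, 0], [255, 4, -2, 0, 0, 0, 0], [255, 4, -2, 0, 0, 0, 0]]

```text
time: 7.8
tcp_pos: [620.4, -191.9, 222.4]
eef_rot: [-0.502, 0.508, -0.506, 0.483]
contact_force: [0.9, 0.3, 0.1]
grip_width: 0.5
```

```bash
python3 look.py k
python3 - <<'E'
from h import *
np.set_printoptions(precision=1,suppress=True)
o=analyse("k")
for n in o:
    y=o[n]["y"]; y=y[y[:,0]<535]
    for lo,hi in((45,62),(86,105)):
        q=y[(y[:,2]>lo)&(y[:,2]<hi)]
        if len(q)>5: print(n,lo,hi,len(q),np.percentile(q,[1,50,99],axis=0).tolist())
    r=o[n]["r"]; print("red",len(r)); print(np.percentile(r,[2,50,98],axis=0) if len(r) else 0)
E
```

```text
7.9 [ 622.9 -193.9  220.6] [-0.8  0.2 -0.7]
top 45 62 1429 [[437.9327498374049, -192.12373429633595, 50.62919535518772], [479.82516280370004, -145.28556120957444, 54.265751634613366], [523.332647608796, -85.94773190340199, 57.908840115600654]]
top 86 105 338 [[437.7135002827272, -169.6114714371231, 87.27373127094458], [512.5710896615444, -138.25693427461349, 92.30769662439133], [524.1019598207931, -108.29476882472365, 98.5423816695437]]
red 151
[[ 474.9 -100.7   80.7]
 [ 482.8  -82.    87.6]
 [ 490.4  -62.1   91.8]]
side 45 62 1268 [[432.9542402611406, -195.12610333263277, 46.081732738699294], [477.3034231822397, -166.21639345886487, 54.18374250339485], [517.4276534303748, -90.77421843435857, 59.14685391984418]]
side 86 105 284 [[436.3191672152113, -171.43390958708193, 86.84147359285191], [509.95936923548567, -144.70799711846453, 91.69646519895866], [521.909918520397, -112.93547767562926, 98.80295665626026]]
red 97
[[ 473.1 -101.4   82.2]
 [ 479.4  -86.4   88.2]
 [ 485.9  -68.6   91.3]]
```

View pics/k_c.png

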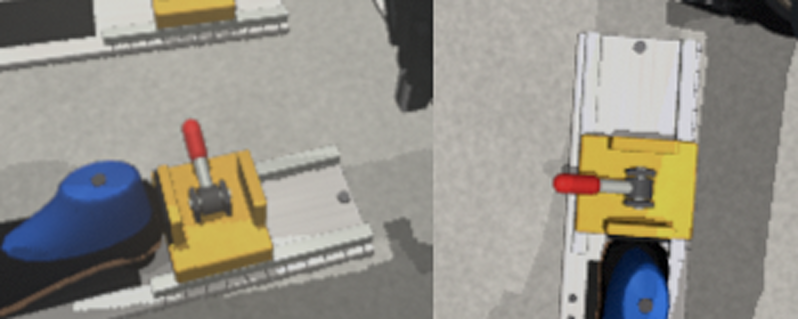

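Run:
```python
from h import *
o=analyse("k")
for n in o:
    r=o[n]["r"]
    yb=np.arange(-100,-66,5); pts=[]
    for a in yb:
        q=r[abs(r[:,1]-a)<3]
        if len(q)>2: pts.append((a,np.percentile(q[:,2],85)))
    p=np.array(pts); m=np.polyfit(p[:,0],p[:,1],1); print(n,p.round(1).tolist(),"elev",np.arctan(m[0]),"lever",0.3+np.pi/2-np.arctan(m[0]))
def rowdiff(t):
    o=analyse(t,(500,800),(0,300))
    for n in o:
        r=o[n]["r"]; print(t,n,len(r),np.median(r,axis=0).round(1) if len(r) else 0)
rowdiff("a"); rowdiff("k")
```

```text
top [[-100.0, 86.6], [-95.0, 86.9], [-90.0, 87.9], [-85.0, 89.8], [-80.0, 89.9], [-75.0, 91.2], [-70.0, 91.4]] elev 0.17593326458065933 lever 1.6948630622142373
side [[-100.0, 86.9], [-95.0, 88.5], [-90.0, 88.6], [-85.0, 89.7], [-80.0, 90.1], [-75.0, 90.9], [-70.0, 91.3]] elev 0.13653399637172914 lever 1.7342623304231675
a top 66 [539.1 138.4 146.2]
a side 19 [536.5 133.9 145.6]
k top 68 [539.2 138.3 146.6]
k side 18 [536.5 133.8 145.6]
```

```bash
python3 -c "
from station import env
print(env.get_state()['contact_force']); print(env.hand_in())"
```

```text
[-0.76835101  0.21074138 -0.68205933]
the job is handed in; nothing more can be done
None
```

I pushed the heel stop of the jig with the shoe about 77 mm towards the shoe until it met the heel. I then flipped its cam lever over to +y and down to its end stop, backed the arm off, and handed the job in at about 7.9 s.

- **Stop against the heel:** It stopped firmly at the heel, with the push force rising to 14 N and no more travel. It slipped back about 2 mm during the lever press, and the last pictures show it still within the 10 mm limit.
- **Cam lever:** I measured 1.69 rad with the top camera and 1.73 rad with the side camera. Both agree with the 1.7 rad end stop, within measuring error.
- **Empty jig:** Its lever tip moved less than 0.5 mm between the first and last pictures.
- **Robot clear:** The arm stood clear of everything, with less than 1.1 N measured on the tool.
- **Harder than intended:** The last lever press read 77 N upwards and 24 N sideways at the wrist. That is below the 120 N limit but well above the roughly 15 N the cam needs, and it caused the 2 mm slip. Only the fingers were on the lever.

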